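Clip the match box store shut

TASK

Push the open lid of the white porcelain storage box shut and press it down, then fold the clip tab on the lid's front edge over and press it fully home, so that its hooked edge is tucked under the lip on the front of the box. Only push and press: do not lift, tip or shove the box along the worktop, and leave the cup, onion, spice jar, glass and teaspoon round it where they are.

Things in the scene. Friction and masses are not known exactly. Their poses are not given: they have to be found in the camera images.
- store_box: white porcelain storage box, open at the top, match boxes and tea lights inside; outside 130 (x) by 190 (y) mm, rim 80 mm above its underside; 2.4 kg, loose on four grippy rubber feet. Origin: centre of its underside. Its front, with the lip, looks to its -x, roughly at the robot; its +y is its left-hand side as the robot sees it; z up
- lid (a joint): grey plastic lid hinged along the back rim, 0.25 kg. 0 = fully closed; grows as the front edge rises, 1.57 = upright, limit 1.85. A stiff hinge (0.3 N m) keeps it wherever it is left. From 0.011 down it squeezes a springy rubber seal: pressing its front edge down to 0 takes about 8 N, and the unlocked lid springs up a millimetre again unless the tab holds it
- tab (a joint): grey clip tab on the lid's front: 0 = folded right down, parallel to the box's front, hook under the lip; 1.57 = in line with the lid, pointing away; more leans it back over the lid's top; limit 2.3. A stiff hinge (0.05 N m) keeps it where left. With the lid pressed down the hook meets the lip at about 0.3; 8 to 18 N on its free end, down and in along its arc, snaps it under the lip, and it stays
- lid_hinge (a point): middle of the lid's hinge axis, which runs along the box's y; 69 mm behind the box's centre, 85 mm above its underside
- lid_front (a point): top face of the lid just behind the tab, 128 mm from the hinge axis; its axes are the lid's: at lid = 0 like the box's. The lid measures 138 mm from hinge to front edge, 188 mm across, 8.5 mm thick; closed, its top is 90 mm (raised panel 93 mm) above the box's underside
- tab_hinge (a point): middle of the tab's hinge axis, parallel to the lid hinge: 139 mm from it along the lid; with the lid closed 70 mm in front of the box's centre and 87 mm above its underside
- tab_end (a point): middle of the tab's free end, a rounded bead 5 mm thick; 46 mm from the tab's hinge. At tab = 0 it lies 12.5 mm in front of and 44.5 mm below that hinge. The tab is 56 mm wide; its flat plate, 3 mm thick, stands off so that its outer face is 13 mm from the hinge axis. The hook is a rounded rib inside the plate, 31 mm from the hinge
- lip (a point): middle of the lip, a fixed round bar 8 mm thick and 64 mm wide on the front of the box; 74 mm in front of the box's centre, 63 mm above its underside
- cup: small white coffee cup, 62 x 92 x 51 mm, standing left of the box; origin under its middle. Leave it alone
- onion: red onion, 84 x 81 x 82 mm, left of the box; origin under its middle. Leave it alone
- spice_jar: spice jar with a red cap, 45 mm across, 106 mm high, behind the box; origin under its middle. Leave it alone
- tumbler: small glass tumbler, 56 mm across, 60 mm high, behind the box; origin under its middle. Leave it alone
- spoon: steel teaspoon, 130 x 27 x 11 mm, lying in front of the box; origin under its middle. Leave it alone

How it is judged:
By the outcome, as a careful person would: the job done as asked, in the order asked, and still so for the second after the job is handed in, with the robot touching nothing.
It also fails if it takes over 48 s, if anything falls off the work surface, if the arm or the gripper's body presses on something with over 40 N, if the wrist force passes 120 N, or if a joint passes its speed limit or range.

ROBOT

A 6-joint arm with a two-finger parallel gripper is mounted at the origin on a cart in front of the work surface, level with it; the furniture and walls round the work are solid. World frame = base frame: x ahead of the robot, y to its left, z up, the work surface at z = 0. Lengths are in m, angles in rad, forces in N, time in s.
With the tool pointing down it reaches from about 0.35 to 0.975 m from the base axis. Payload 7.1 kg.
Tool frame: the origin (TCP) lies midway between the tips of the shut fingers; the grasp point (between the pads) lies 19 mm behind it; z points along the fingers, y is the line along which they close (so a half turn about z gives the same grasp; the last joint's range is limited). The gripper opens to 88 mm and grips with 3 to 60 N. Pads are 20 mm wide; open, the fingers measure 115 mm over their backs; the gripper's body (75 mm by 178 mm) begins 61 mm behind the grasp point.
Start: joints at [-1.279, 0.423, 1.63, -0, 1.089, -0.019], TCP at [0.191, -0.595, 0.223] pointing down, gripper open.
Joint ranges: [-3, 3], [-0.9, 2.11], [0.09, 2.58], [-1.31, 4.45], [0.11, 2.69], [-2.54, 2.54]. Speed limits (rad/s): [2.39, 2.39, 3.01, 3.14, 3.14, 3.14].

INTERFACE

Orientations are given as a unit quaternion [x, y, z, w].
In Python, from rig import ctrl, snapshot gives the robot as it stands.
- The arm moves only by the shell command python3 -m inch 'ROWS' [FORCE]. ROWS is JSON, one flat list of numbers, 5 for each row, row after row: the shift along the world's x, y, z in mm, then the turn about the world's z in rad, then the opening, from -1 (shut) to 1 (fully open). A call has 1 to 20 rows; each row shifts and turns the commanded pose from where the row before left it; what a row does not reach is not made up. A row lasts 1/12 s, in which the tool goes at most 41.7 mm and 7.16 degrees, less where a joint would pass 70% of its speed; a pose out of reach is approached as far as the arm can. A call is refused whole if a number of a shift passes 41.7 or a number of a turn 0.125, either way. A call with a gripper value outside its range is refused whole. The fingers move at their own pace and stop on an object; FORCE is the grip in N (left out, the last holds). Time passes only in rows, so rows that do not move let the fingers close. It gives the time, the measured TCP pose, the force, the opening and the grip force at its end, in the units of the state.
- ctrl.sense(): the state, without advancing time (a new reading comes with each control period).
- snapshot(name): name is "scene" or "top"; returns a dict with "image" (384x512x3 uint8, blue, green, red), "fx", "fy", "cx", "cy" (pixels), "world_to_cam" (4x4, takes a point from world to camera coordinates). Camera axes: x right, y down, z forward; pixel columns grow to the right and rows downward; lengths in m; the calibration is good to about 2 mm. A picture is of the moment at which its call begins. There is no depth.
- ctrl.finish_job(): hands the job in; it is judged then, once.
The state is a dict: "clock": time; "qpos": joint angles; "joint_vel": joint speeds; "joint_efforts": joint torques, N m; "position": TCP position; "tcp_rot": TCP orientation; "wrist_force": force on the tool from outside, world axes, zero at the start; "moment": the same for the moment, N m; "finger_gap": finger opening in m; "grip_force": force on a finger pad.
Only numpy, scipy, OpenCV 4.12 (cv2) and the standard library are available. Lean on these libraries where they do the work, as an engineer would, in place of code of your own. Each camera call takes 0.05 s, during which the arm holds its last target. There are 200 camera calls.

## Working session

There is one attempt and no reset: what is moved stays moved. The work goes in short steps, Python scripts to look and compute and a shell command to move; the robot and the scene stay as the last step left them, time stands still between calls to the robot, and variables do not carry over. Pictures are saved under pics/ and viewed, at most 10 in all, crops included, and the job is handed in when it is done.

```bash
ls; mkdir -p pics; python3 - <<'E'
from rig import ctrl, snapshot
import cv2
for n in("scene","top"):
    s=snapshot(n); cv2.imwrite(f"pics/{n}0.png",s["image"]); print(n,s["fx"],s["fy"],s["cx"],s["cy"],s["world_to_cam"])
print(ctrl.sense())
E
```

```text
pics
scene 370.9790949168556 370.9790949168556 253.91532216589735 190.55728158310706 [[-0.68120257 -0.73201557 -0.01078291  0.58596877]
 [-0.36047433  0.34819879 -0.86534147  0.16674236]
 [ 0.63719802 -0.58558587 -0.50106673  0.72139221]
 [ 0.          0.          0.          1.        ]]
top 389.556416854517 389.556416854517 253.200883714674 188.23976723135212 [[ 0.00208624 -0.99987379  0.01574992  0.28151117]
 [-0.99534879 -0.00359323 -0.09626977  0.56979181]
 [ 0.09631422 -0.01547582 -0.99523066  0.88031627]
 [ 0.          0.          0.          1.        ]]
{'clock': 0.1, 'qpos': array([-1.27899152e+00,  4.23781013e-01,  1.63058894e+00,  2.55285104e-05,
        1.08857638e+00, -1.89798702e-02]), 'joint_vel': array([-0.00116376, -0.00172716, -0.00039569, -0.00020392, -0.00060743,
       -0.00115823]), 'joint_efforts': array([-1.17161915e-03, -5.45613599e+01, -2.74324608e+01,  6.44634990e-02,
        1.88263308e-02, -1.79314492e-05]), 'position': array([ 0.19103201, -0.59457954,  0.22197874]), 'tcp_rot': array([ 9.87951576e-01,  1.54761833e-01, -8.08434048e-05, -6.72087906e-04]), 'wrist_force': array([ 0.69919797, -0.21893478,  0.18389372]), 'moment': array([-0.06776939,  0.01028082,  0.05467401]), 'grip_force': 0.0, 'finger_gap': 0.08804372190607458}
```

View pics/scene0.png

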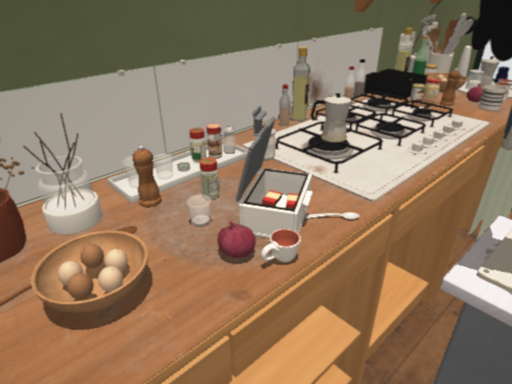

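View pics/top0.png

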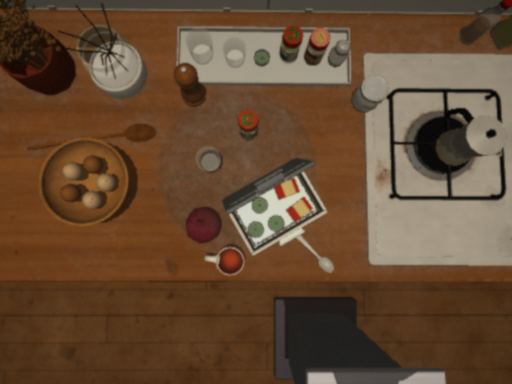

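```bash
python3 - <<'E'
import cv2,numpy as np
a=cv2.imread("pics/top0.png")[145:285,180:350]; b=cv2.imread("pics/scene0.png")[90:270,200:370]
a=cv2.resize(a,None,fx=4.5,fy=4.2,interpolation=3); cv2.imwrite("pics/topc.png",a)
cv2.imwrite("pics/scenec.png",cv2.resize(b,None,fx=3.3,fy=3.3,interpolation=3))
E
```

```text
(no output)
```

View pics/topc.png

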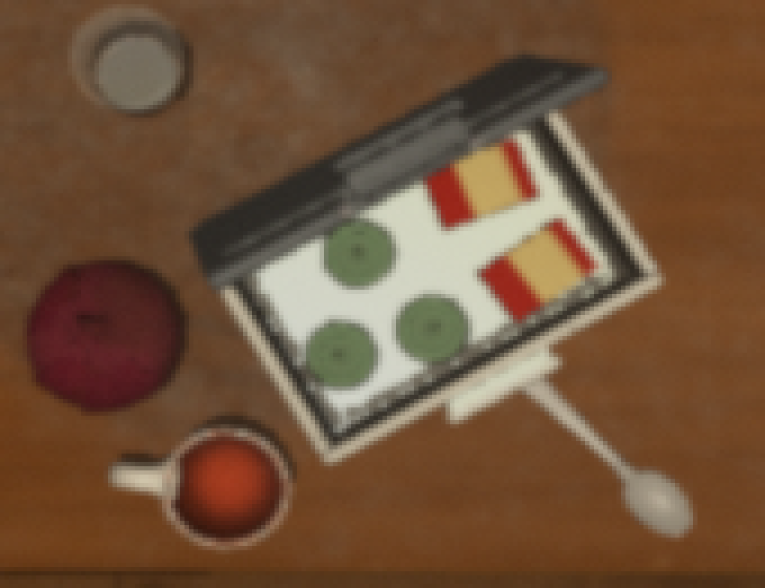

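View pics/scenec.png

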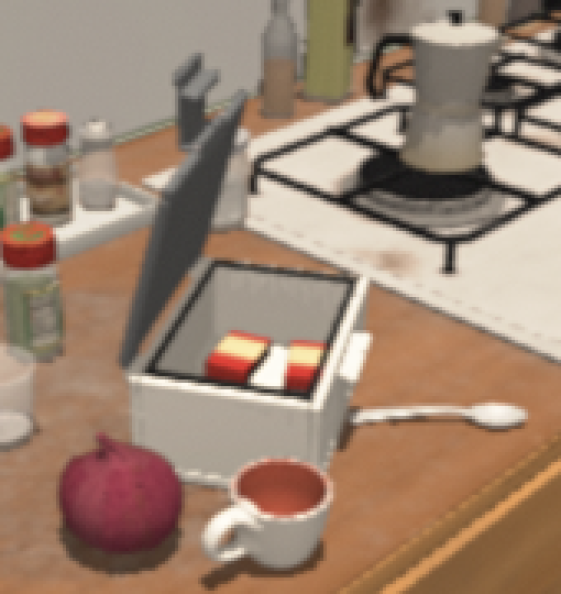

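```bash
cat > h.py <<'E'
import numpy as np, json
from rig import ctrl, snapshot
C={}
def cam(n):
    if n not in C: C[n]=snapshot(n)
    return C[n]
def proj(n,P):
    s=cam(n); P=np.atleast_2d(P); q=P@s["world_to_cam"][:3,:3].T+s["world_to_cam"][:3,3]
    return np.c_[s["fx"]*q[:,0]/q[:,2]+s["cx"], s["fy"]*q[:,1]/q[:,2]+s["cy"]]
def w(p,P):  # box->world; p=(x,y,yaw)
    P=np.atleast_2d(P).astype(float); c,s=np.cos(p[2]),np.sin(p[2])
    return np.c_[p[0]+c*P[:,0]-s*P[:,1], p[1]+s*P[:,0]+c*P[:,1], P[:,2]]
H=np.array([.069,0,.085])
def lidpt(th,d,y,up):  # d from hinge forward, up = normal offset
    return np.array([.069-d*np.cos(th)+up*np.sin(th), y, .085+d*np.sin(th)+up*np.cos(th)])
def tabpt(th,ta,r,y,out):
    # frame in lid: fwd f, up u. tab direction at ta: 0->-u, pi/2->f ; outward normal: 0->f, pi/2->u
    a=np.array([np.sin(ta),-np.cos(ta)]); n=np.array([np.cos(ta),np.sin(ta)])
    d=np.array([.139,.002])+r*a+out*n
    return lidpt(th,d[0],y,d[1])
E
python3 - <<'E'
from h import *
import cv2
from scipy.optimize import least_squares
R=np.array
obs=[("top",(-.065,-.095,.08),(326.7,210.5)),("top",(-.065,.095,.08),(253.3,255)),("top",(.065,-.095,.08),(303.3,171.7)),
("scene",(-.065,.095,.08),(296.4,212.7)),("scene",(.065,.095,.08),(240.3,206.7)),("scene",(-.065,-.095,.08),(312.1,174.8))]
f=lambda p:np.concatenate([proj(n,w(p,P))[0]-o for n,P,o in obs])
r=least_squares(f,[.5,.2,.5]); p=r.x; print(p,np.degrees(p[2]),r.fun.round(1))
np.save("box.npy",p)
for n in("top","scene"):
    s=cam(n);print(n,"campos",-s["world_to_cam"][:3,:3].T@s["world_to_cam"][:3,3])
def ov(n,th,ta,box,sc):
    x0,y0,x1,y1=box
    im=cv2.resize(cam(n)["image"][y0:y1,x0:x1],None,fx=sc,fy=sc,interpolation=3)
    def L(P,col): 
        q=((proj(n,w(p,P))-[x0,y0]+.5)*sc).astype(int); cv2.polylines(im,[q.reshape(-1,1,2)],True,col,1)
    L([(a*.065,b*.095,.08) for a,b in((1,1),(1,-1),(-1,-1),(-1,1))],(0,255,0))
    L([(a*.065,b*.095,.0) for a,b in((1,1),(1,-1),(-1,-1),(-1,1))],(0,255,0))
    for u in(.005,-.0035): L([lidpt(th,d,y,u) for d,y in((0,.094),(0,-.094),(.138,-.094),(.138,.094))],(255,255,0))
    L([tabpt(th,ta,d,y,.0115) for d,y in((0,.028),(0,-.028),(.046,-.028),(.046,.028))],(255,0,255))
    return im
t=[]
a=ov("top",1.45,1.57,(215,140,335,265),4.6); b=ov("scene",1.45,1.57,(225,95,325,245),3.8)
h=max(a.shape[0],b.shape[0]); z=np.zeros((h,800,3),np.uint8); b=b[:, :800-min(a.shape[1],420)]
W=b.shape[1]; z[:a.shape[0],:800-W]=a[:,:800-W]; z[:b.shape[0],800-W:]=b
cv2.imwrite("pics/ov1.png",z[:600])
E
```

```text
[0.51733733 0.23437212 0.49329216] 28.263558714892717 [ 1.8  4.8 -1.8  2.1 -3.5 -8.6  1.4  0.7 -0.5 -3.4  2.8 -1.3]
top campos [0.48176731 0.29714665 0.9265377 ]
scene campos [-3.99922050e-04  7.93315858e-01  5.12073165e-01]
```

View pics/ov1.png

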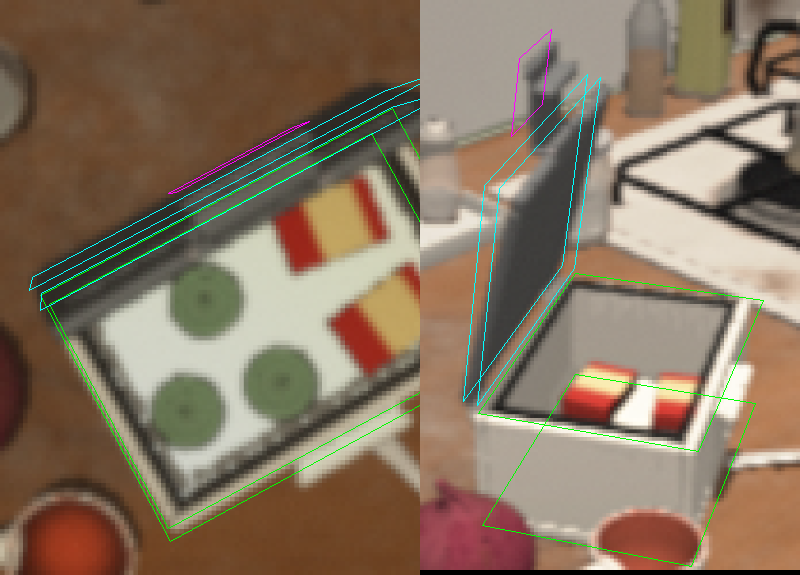

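```bash
cat > ov.py <<'E'
from h import *
import cv2
def ov(n,p,th,ta,box,sc,im=None):
    x0,y0,x1,y1=box
    im=cv2.resize(cam(n)["image"][y0:y1,x0:x1],None,fx=sc,fy=sc,interpolation=3)
    def L(P,col):
        q=((proj(n,w(p,P))-[x0,y0]+.5)*sc).astype(int); cv2.polylines(im,[q.reshape(-1,1,2)],True,col,1)
    for z in(.08,0): L([(a*.065,b*.095,z) for a,b in((1,1),(1,-1),(-1,-1),(-1,1))],(0,255,0))
    for u in(.005,-.0035): L([lidpt(th,d,y,u) for d,y in((0,.094),(0,-.094),(.138,-.094),(.138,.094))],(255,255,0))
    L([tabpt(th,ta,d,y,.0115) for d,y in((0,.028),(0,-.028),(.046,-.028),(.046,.028))],(255,0,255))
    return im
def both(f,p,th,ta,ba=(215,140,335,265),bb=(225,95,325,245),sc=3.6):
    a=ov("top",p,th,ta,ba,sc); b=ov("scene",p,th,ta,bb,sc)
    z=np.zeros((600,800,3),np.uint8); z[:a.shape[0],:a.shape[1]]=a[:600]; W=min(b.shape[1],800-a.shape[1]); z[:b.shape[0],800-W:]=b[:600,-W:]
    cv2.imwrite(f,z)
E
python3 - <<'E'
from ov import *
from scipy.optimize import least_squares
obs=[("top",(-.065,-.095,.08),(326.7,210.5)),("top",(-.065,.095,.08),(253.3,255)),
("scene",(-.065,.095,.08),(296.4,212.7)),("scene",(.065,.095,.08),(240.3,206.7)),("scene",(-.065,-.095,.08),(312.1,174.8)),("scene",(-.065,.095,0),(295,240.5))]
f=lambda p:np.concatenate([proj(n,w(p,P))[0]-o for n,P,o in obs])
r=least_squares(f,[.5,.2,.5],loss="soft_l1"); p=r.x; print(p,np.degrees(p[2]),f(p).round(1))
np.save("box.npy",p)
g=lambda t:(proj("scene",w(p,lidpt(t[0],.138,-.094,.0)))[0]-(273.6,117.9))
r=least_squares(g,[1.4]);print(r.x,r.fun)
both("pics/ov2.png",p,r.x[0],1.8)
E
```

```text
[0.52293716 0.23656915 0.53274807] 30.52421567000916 [ 0.9  0.2 -0.9  0.4  0.7 -0.3 -1.7 -3.1 -0.8 -2.4  0.4  2.1]
[1.31273509] [ 0.49919479 -1.42842659]
```

View pics/ov2.png

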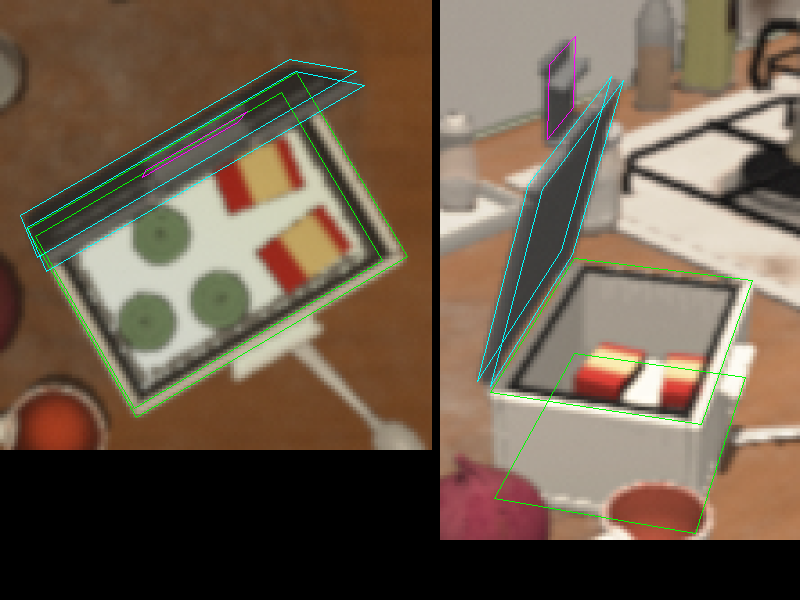

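```bash
python3 - <<'E'
from h import *
p=np.load("box.npy"); y=-.05
for th in(1.45,1.31,1.1,.9,.7,.5,.3,.15,.05,0):
    e=lidpt(th,.125,y,.007); e[0]+=.0135; print(th,(w(p,e)[0]*1000).round(0))
e=np.array([.10,y,.235]);print("appr",w(p,e)*1000)
E
```

```text
1.45 [612. 231. 210.]
1.31 [597. 222. 208.]
1.1 [576. 210. 200.]
0.9 [557. 199. 187.]
0.7 [541. 189. 171.]
0.5 [528. 181. 151.]
0.3 [518. 176. 129.]
0.15 [514. 173. 111.]
0.05 [512. 172.  98.]
0 [512. 172.  92.]
appr [[634.47373743 244.28866927 235.        ]]
```

```bash
python3 -m inch '[0,0,35,0.1,-1, 0,0,35,0.12,-1, 0,0,35,0.12,-1, 15,32,20,0.12,-1, 15,32,10,0.12,-1, 15,32,0,0.12,-1, 15,32,0,0.12,-1, 15,32,0,0.12,-1, 15,32,0,0.12,-1, 15,32,0,0.12,-1, 15,32,0,0.12,-1, 15,32,0,0.12,-1, 15,32,0,0.12,-1, 15,32,0,0.12,-1, 15,32,0,0.12,-1, 15,32,0,0,-1, 15,32,0,0,-1, 15,32,0,0,-1, 15,32,0,0,-1]' 10
```

```text
clock: 1.88
position: [0.4315, -0.0813, 0.3579]
tcp_rot: [0.502, 0.865, 0.0, 0.0]
wrist_force: [0.9, -0.6, 0.8]
finger_gap: 0.0006
grip_force: 0.0
```

```bash
python3 -m inch '[17,27,0,0.01,-1, 17,27,0,0,-1, 17,27,0,0,-1, 17,27,0,0,-1, 17,27,0,0,-1, 17,27,0,0,-1, 17,27,0,0,-1, 17,27,0,0,-1, 17,27,0,0,-1, 17,27,0,0,-1, 17,27,0,0,-1, 17,27,0,0,-1, 0,0,-30,0,-1, 0,0,-30,0,-1, 0,0,-30,0,-1, 0,0,-30,0,-1, 0,0,0,0,-1]'; python3 - <<'E'
from ov import *
p=np.load("box.npy"); both("pics/ov3.png",p,1.31,1.85,bb=(220,60,330,225))
E
```

```text
clock: 3.3
position: [0.6315, 0.2398, 0.2308]
tcp_rot: [0.497, 0.868, -0.004, -0.004]
wrist_force: [-0.9, -0.0, -1.1]
finger_gap: 0.0005
grip_force: 0.0
```

View pics/ov3.png

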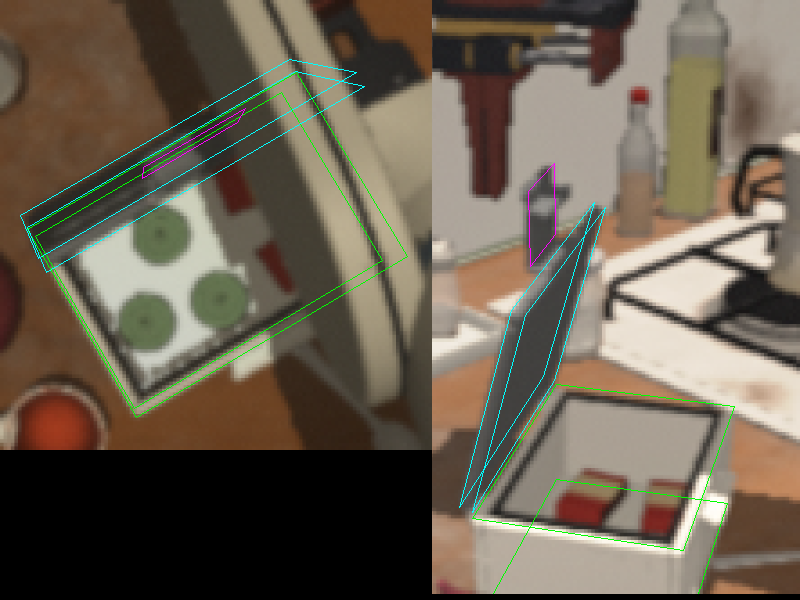

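```bash
python3 -m inch '[-9,-5,-12,0,-1, -10,-5,-11,0,-1, -8,-5,0,0,-1, -8,-5,0,0,-1, -7,-4,-3,0,-1, -7,-4,-3,0,-1]'; python3 - <<'E'
from h import *
s=ctrl.sense(); print(s["wrist_force"],proj("scene",s["position"]))
E
```

```text
clock: 3.9
position: [0.587, 0.2131, 0.2108]
tcp_rot: [0.497, 0.868, 0.002, 0.001]
wrist_force: [1.1, 0.6, 1.8]
finger_gap: 0.0003
grip_force: 1.0
[1.10491341 0.60476408 1.80144994] [[265.84810578 124.9207089 ]]
```

```bash
python3 -m inch '[-5,-2,-5,0,-1, -6,-2,-5,0,-1, -6,-3,-4,0,-1, -6,-4,-4,0,-1, -7,-4,-5,0,-1, -5,-3,-5,0,-1, -5,-3,-5,0,-1, -6,-4,-6,0,-1, -4,-2,-7,0,-1, -4,-3,-7,0,-1, -5,-3,-6,0,-1]'; python3 - <<'E'
from ov import *
p=np.load("box.npy"); both("pics/ov4.png",p,.5,1.85,bb=(220,60,330,225))
E
```

```text
clock: 4.87
position: [0.5268, 0.1796, 0.1488]
tcp_rot: [0.497, 0.868, -0.0, -0.0]
wrist_force: [0.8, 0.2, 1.0]
finger_gap: 0.0001
grip_force: 0.6
```

View pics/ov4.png

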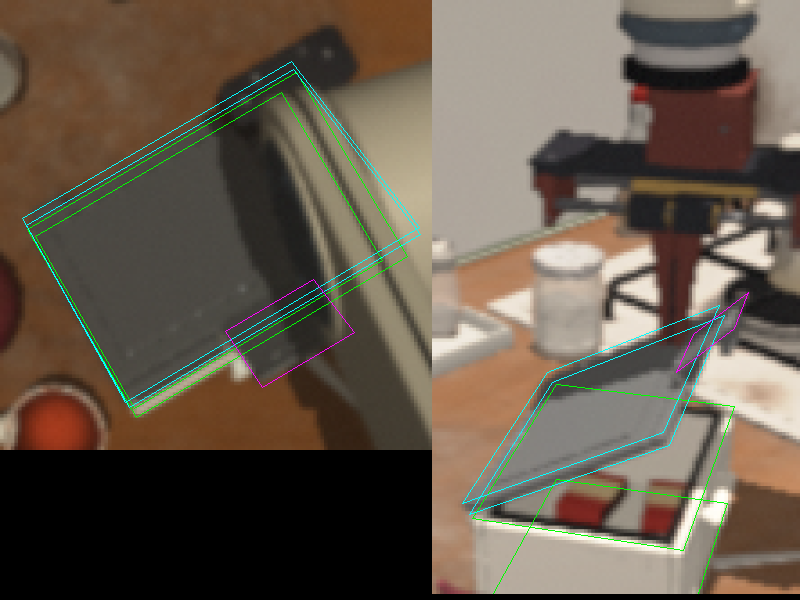

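```bash
python3 -m inch '[-4,-2,-7,0,-1, -3,-2,-7,0,-1, -2,-1,-7,0,-1, -2,-1,-7,0,-1, -1,-1,-7,0,-1, -1,0,-5,0,-1, -1,0,-5,0,-1, 0,0,-3,0,-1, 0,0,-2,0,-1]'; python3 -m inch '[0,0,-2,0,-1, 0,0,-2,0,-1, 0,0,0,0,-1]'
```

```text
clock: 5.72
position: [0.5129, 0.173, 0.0991]
tcp_rot: [0.497, 0.868, -0.0, -0.0]
wrist_force: [-0.7, 0.1, 1.1]
finger_gap: 0.0005
grip_force: 0.4
clock: 5.97
position: [0.5132, 0.173, 0.0955]
tcp_rot: [0.497, 0.868, 0.0, 0.0]
wrist_force: [-1.1, -0.3, 0.1]
finger_gap: 0.0008
grip_force: 0.0
```

```bash
python3 -m inch '[0,0,-1.5,0,-1, 0,0,-1.5,0,-1, 0,0,0,0,-1]';python3 -m inch '[0,0,-1,0,-1, 0,0,-1,0,-1, 0,0,0,0,-1]'
```

```text
clock: 6.22
position: [0.5133, 0.173, 0.0926]
tcp_rot: [0.497, 0.868, 0.0, 0.0]
wrist_force: [0.5, 0.6, 0.7]
finger_gap: 0.0004
grip_force: 0.0
clock: 6.47
position: [0.5132, 0.173, 0.0908]
tcp_rot: [0.497, 0.868, 0.0, 0.0]
wrist_force: [-1.0, -0.4, 2.5]
finger_gap: 0.0003
grip_force: 1.2
```

```bash
python3 -m inch '[0,0,-1,0,-1, 0,0,0,0,-1]';python3 -m inch '[0,0,-1,0,-1, 0,0,0,0,-1]';python3 -m inch '[0,0,-1,0,-1, 0,0,0,0,-1]'
```

```text
clock: 6.63
position: [0.5132, 0.1729, 0.0901]
tcp_rot: [0.497, 0.868, 0.0, 0.0]
wrist_force: [-2.6, -0.5, 7.2]
finger_gap: 0.0008
grip_force: 3.3
clock: 6.8
position: [0.5132, 0.1729, 0.0895]
tcp_rot: [0.497, 0.868, -0.0, 0.0]
wrist_force: [-3.2, -2.1, 10.8]
finger_gap: 0.0003
grip_force: 5.5
clock: 6.97
position: [0.5132, 0.1729, 0.0889]
tcp_rot: [0.497, 0.868, 0.0, 0.0]
wrist_force: [-4.6, -2.4, 15.5]
finger_gap: 0.0004
grip_force: 7.8
```

```bash
python3 -m inch '[0,0,4,0,-1, 0,0,10,0,-1, 0,0,20,0,-1, 0,0,30,0,-1]'; python3 - <<'E'
from ov import *
p=np.load("box.npy")
for ta in(1.85,1.57,1.3,1.1,.9,.7,.5,.4,.3,.2,.1,0):
    e=tabpt(0.008,ta,.040,0,.013); e[0]-=.0135; print(ta,(w(p,e)[0]*1000).round(1))
both("pics/ov5.png",p,.008,1.75,ba=(225,160,345,285),bb=(240,120,345,250))
E
```

```text
clock: 7.3
position: [0.5115, 0.1724, 0.1507]
tcp_rot: [0.497, 0.868, -0.002, -0.002]
wrist_force: [0.5, 0.5, -0.1]
finger_gap: 0.0004
grip_force: 0.0
1.85 [421.2 176.6 111.9]
1.57 [416.7 173.9 101.4]
1.3 [414.8 172.8  90.3]
1.1 [415.2 173.   81.9]
0.9 [417.  174.1  73.7]
0.7 [420.1 175.9  66.2]
0.5 [424.5 178.5  59.5]
0.4 [427.1 180.   56.6]
0.3 [429.9 181.7  53.9]
0.2 [433.  183.5  51.7]
0.1 [436.2 185.4  49.7]
0 [439.6 187.4  48.2]
```

View pics/ov5.png

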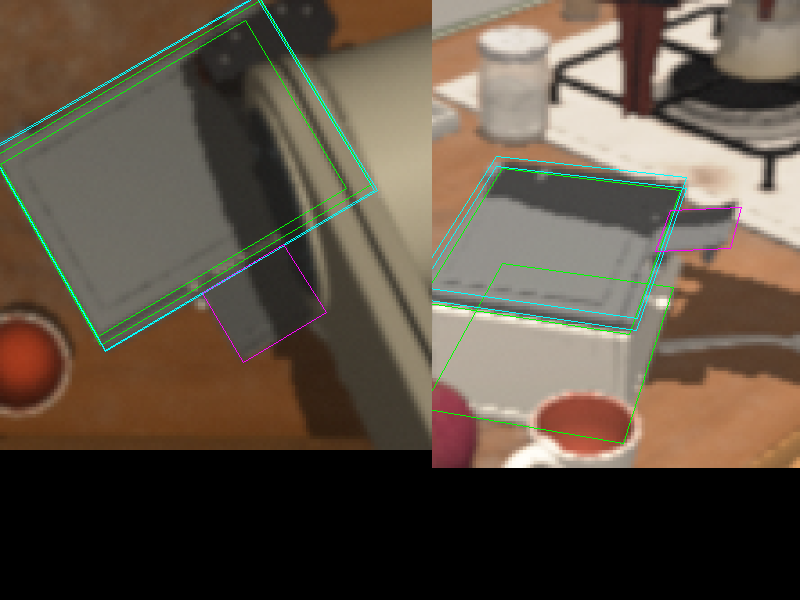

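```bash
python3 -m inch '[-23,1,0,0,-1, -23,1,-5,0,-1, -23,1,-5,0,-1, -22,0,-10,0,-1, 0,0,-10,0,-1, -2,-1,-8,0,-1, -1,0,-8,0,-1, -1,-1,-6,0,-1, 0,0,-6,0,-1, 0,0,-6,0,-1, 0,0,0,0,-1]'; python3 -m inch '[0,0,-6,0,-1, 1,0,-6,0,-1, 2,1,-6,0,-1, 3,2,-6,0,-1, 0,0,0,0,-1]'
```

```text
clock: 8.32
position: [0.4182, 0.1738, 0.0865]
tcp_rot: [0.497, 0.868, -0.001, -0.0]
wrist_force: [-0.6, 0.3, 0.1]
finger_gap: 0.0007
grip_force: 0.0
clock: 8.73
position: [0.4141, 0.1723, 0.0605]
tcp_rot: [0.497, 0.868, -0.009, -0.007]
wrist_force: [-20.4, -14.6, 6.5]
finger_gap: 0.0006
grip_force: 12.7
```

```bash
python3 -m inch '[-6,-3,0,0,-1, -6,-3,0,0,-1, 0,0,20,0,-1, 0,0,25,0,-1, 0,0,25,0,-1, 25,15,0,0,-1, 35,20,0,0,-1, 0,0,0,0,-1]'; python3 - <<'E'
from ov import *
p=np.load("box.npy")
both("pics/ov6.png",p,.008,1.75,ba=(225,160,345,285),bb=(240,120,345,250))
E
```

```text
clock: 9.4
position: [0.4798, 0.2097, 0.1359]
tcp_rot: [0.497, 0.868, 0.005, 0.003]
wrist_force: [-0.3, 0.3, 0.2]
finger_gap: 0.0007
grip_force: 0.0
```

View pics/ov6.png

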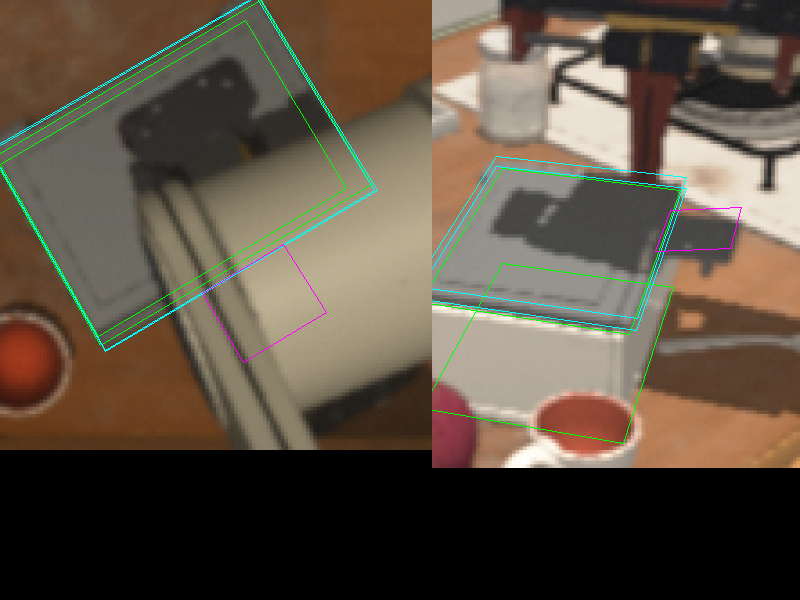

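```bash
python3 - <<'E'
from h import *
import cv2
p=np.load("box.npy")
a=cv2.imread("pics/top0.png"); b=cam("top")["image"]; sl=np.s_[238:262,240:265]
print(cv2.phaseCorrelate(np.float64(cv2.cvtColor(a[sl],6)),np.float64(cv2.cvtColor(b[sl],6)),cv2.createHanningWindow((25,24),cv2.CV_64F)))
a=cv2.imread("pics/scene0.png"); b=cam("scene")["image"]; sl=np.s_[205:245,230:320]
print(cv2.phaseCorrelate(np.float64(cv2.cvtColor(a[sl],6)),np.float64(cv2.cvtColor(b[sl],6)),cv2.createHanningWindow((90,40),cv2.CV_64F)))
for r in(.034,.038):
  for ta in(1.57,1.3,1.1,.9,.7,.5,.4,.3,.2,.1,0):
    e=tabpt(0.008,ta,r,0,.013); e[0]-=.008; print(r,ta,(w(p,e)[0]*1000).round(1))
E
```

```text
((-3.7156727877008358, 3.3393007317433074), 0.4125516807356419)
((-0.3114906140412046, 0.17886240981634316), 1.0075564008000681)
0.034 1.57 [426.6 179.7 101.4]
0.034 1.3 [424.6 178.6  91.8]
0.034 1.1 [424.6 178.6  84.6]
0.034 0.9 [425.8 179.3  77.4]
0.034 0.7 [428.2 180.7  70.7]
0.034 0.5 [431.7 182.8  64.7]
0.034 0.4 [433.9 184.1  62.1]
0.034 0.3 [436.2 185.4  59.7]
0.034 0.2 [438.8 186.9  57.5]
0.034 0.1 [441.5 188.5  55.7]
0.034 0 [444.3 190.2  54.2]
0.038 1.57 [423.1 177.7 101.4]
0.038 1.3 [421.2 176.6  90.8]
0.038 1.1 [421.5 176.7  82.8]
0.038 0.9 [423.1 177.7  75. ]
0.038 0.7 [426.  179.4  67.7]
0.038 0.5 [430.1 181.8  61.2]
0.038 0.4 [432.5 183.2  58.4]
0.038 0.3 [435.2 184.8  55.8]
0.038 0.2 [438.  186.5  53.6]
0.038 0.1 [441.1 188.3  51.7]
0.038 0 [444.3 190.2  50.2]
```

```bash
python3 -m inch '[-27,-15,0,0,-1, -26,-15,-12,0,-1, 0,0,-10,0,-1, 0,0,-10,0,-1, -1,-1,-6,0,-1, -1,0,-6,0,-1, 0,0,0,0,-1]'; python3 -m inch '[0,0,-6,0,-1, 0,0,0,0,-1]';  python3 -m inch '[0,0,-5,0,-1, 0,0,-3,0,-1, 0,0,0,0,-1]'
```

```text
clock: 10.18
position: [0.4154, 0.1742, 0.088]
tcp_rot: [0.497, 0.868, -0.002, -0.001]
wrist_force: [-4.2, -1.6, -0.6]
finger_gap: 0.0003
grip_force: 2.1
clock: 10.35
position: [0.4178, 0.1753, 0.083]
tcp_rot: [0.497, 0.868, 0.0, 0.0]
wrist_force: [0.8, 0.4, -0.2]
finger_gap: 0.0003
grip_force: 0.0
clock: 10.6
position: [0.4177, 0.1752, 0.0754]
tcp_rot: [0.497, 0.868, 0.0, 0.0]
wrist_force: [0.5, 1.1, -0.6]
finger_gap: 0.0002
grip_force: 0.0
```

```bash
python3 -m inch '[2,1,0,0,-1, 2,1,0,0,-1, 0,0,0,0,-1]'; python3 -m inch '[2,1,-1,0,-1, 2,1,-1,0,-1, 0,0,0,0,-1]'; python3 - <<'E'
from h import *
import cv2
cv2.imwrite("pics/s7.png",cam("scene")["image"])
a=cv2.imread("pics/scene0.png");b=cam("scene")["image"]
sl=np.s_[205:245,230:320]
print(cv2.phaseCorrelate(np.float64(cv2.cvtColor(a[sl],6)),np.float64(cv2.cvtColor(b[sl],6)),cv2.createHanningWindow((90,40),cv2.CV_64F)))
p=np.load("box.npy")
for ta in(1.5,1.2,.9,.7,.5,.3,0):
    q=[proj("scene",w(p,tabpt(.008,ta,.043,y,.013)))[0] for y in(.026,.022)]
    print(ta,[(v.round(0),b[int(round(v[1])),int(round(v[0]))]) for v in q])
E
```

```text
clock: 10.85
position: [0.422, 0.1774, 0.0759]
tcp_rot: [0.497, 0.868, 0.0, 0.0]
wrist_force: [0.3, 0.3, 0.4]
finger_gap: 0.0004
grip_force: 0.0
clock: 11.1
position: [0.4254, 0.1791, 0.0736]
tcp_rot: [0.497, 0.868, -0.0, -0.0]
wrist_force: [-0.8, -0.6, 1.3]
finger_gap: 0.0007
grip_force: 0.2
((-0.281796641521062, 0.1313579716167581), 0.9688545998669846)
1.5 [(array([325., 192.]), array([31, 33, 57], dtype=uint8)), (array([326., 191.]), array([32, 34, 52], dtype=uint8))]
1.2 [(array([325., 197.]), array([39, 41, 57], dtype=uint8)), (array([325., 196.]), array([35, 35, 53], dtype=uint8))]
0.9 [(array([323., 202.]), array([70, 76, 86], dtype=uint8)), (array([324., 201.]), array([ 80, 100, 131], dtype=uint8))]
0.7 [(array([321., 205.]), array([56, 70, 92], dtype=uint8)), (array([322., 204.]), array([74, 79, 85], dtype=uint8))]
0.5 [(array([319., 207.]), array([45, 64, 91], dtype=uint8)), (array([319., 206.]), array([47, 66, 93], dtype=uint8))]
0.3 [(array([315., 209.]), array([49, 68, 93], dtype=uint8)), (array([316., 208.]), array([47, 66, 93], dtype=uint8))]
0 [(array([310., 210.]), array([46, 66, 93], dtype=uint8)), (array([310., 209.]), array([47, 66, 94], dtype=uint8))]
```

```bash
python3 -m inch '[1,0.5,-4,0,-1, 2,1,-4,0,-1, 0,0,0,0,-1]'; python3 -m inch '[1.5,1,-3,0,-1, 1.5,1,-2,0,-1, 0,0,0,0,-1]'; python3 -m inch '[1,0.6,-2,0,-1, 1,0.6,-1,0,-1, 0,0,0,0,-1]'
```

```text
clock: 11.4
position: [0.4283, 0.1805, 0.065]
tcp_rot: [0.497, 0.868, -0.0, -0.0]
wrist_force: [0.2, -0.0, 0.2]
finger_gap: 0.0003
grip_force: 0.0
clock: 11.65
position: [0.4312, 0.1825, 0.0602]
tcp_rot: [0.497, 0.868, -0.0, -0.0]
wrist_force: [-0.2, -0.2, -1.0]
finger_gap: 0.0005
grip_force: 0.0
clock: 11.9
position: [0.4332, 0.1837, 0.0574]
tcp_rot: [0.497, 0.868, -0.0, -0.0]
wrist_force: [-0.5, 0.5, -0.0]
finger_gap: 0.0006
grip_force: 0.1
```

```bash
python3 -m inch '[0.7,0.4,-2,0,-1, 0,0,0,0,-1]'; python3 -m inch '[1,0.6,-1,0,-1, 0,0,0,0,-1]'; python3 -m inch '[1,0.6,-1,0,-1, 0,0,0,0,-1]'
```

```text
clock: 12.07
position: [0.434, 0.1841, 0.0555]
tcp_rot: [0.497, 0.868, 0.0, 0.0]
wrist_force: [0.2, 1.0, -0.3]
finger_gap: 0.0007
grip_force: 0.0
clock: 12.23
position: [0.4349, 0.1847, 0.0546]
tcp_rot: [0.497, 0.868, -0.0, -0.0]
wrist_force: [-0.3, -0.8, -0.2]
finger_gap: 0.0008
grip_force: 0.1
clock: 12.4
position: [0.436, 0.1853, 0.0536]
tcp_rot: [0.497, 0.868, 0.0, 0.0]
wrist_force: [-0.4, -0.3, 0.1]
finger_gap: 0.0003
grip_force: 0.2
```

```bash
for i in 1 2 3; do python3 -m inch '[1,0.6,-0.7,0,-1, 0,0,0,0,-1]' | sed -n '2p;4p'; done
```

```text
position: [0.4368, 0.1858, 0.0528]
wrist_force: [0.1, -1.4, 0.6]
position: [0.4374, 0.1862, 0.0521]
wrist_force: [-2.7, -2.5, 1.0]
position: [0.438, 0.1866, 0.0513]
wrist_force: [-2.8, -3.8, 1.6]
```

```bash
for i in 1 2 3; do python3 -m inch '[0.8,0.5,-1,0,-1, 0,0,0,0,-1]' | sed -n '2p;4p'; done
```

```text
position: [0.4389, 0.1871, 0.0502]
wrist_force: [-2.6, -3.9, 1.9]
position: [0.4399, 0.1877, 0.0493]
wrist_force: [-2.7, -3.3, 1.1]
position: [0.441, 0.1885, 0.0484]
wrist_force: [-1.8, -3.1, 0.3]
```

```bash
for i in 1 2 3; do python3 -m inch '[0.8,0.5,-0.8,0,-1, 0,0,0,0,-1]' | sed -n '2p;4p'; done
```

```text
position: [0.4422, 0.1892, 0.0477]
wrist_force: [-1.5, -2.1, -0.7]
position: [0.443, 0.1897, 0.047]
wrist_force: [-4.6, -3.2, 2.0]
position: [0.4427, 0.1896, 0.0461]
wrist_force: [-5.9, -5.1, 4.8]
```

```bash
for i in 1 2 3; do python3 -m inch '[0.7,0.4,-0.8,0,-1, 0,0,0,0,-1]' | sed -n '2p;4p'; done
```

```text
position: [0.4427, 0.1897, 0.0453]
wrist_force: [-7.9, -5.5, 6.9]
position: [0.4426, 0.1897, 0.0444]
wrist_force: [-10.3, -7.5, 9.5]
position: [0.4424, 0.1897, 0.0435]
wrist_force: [-12.1, -8.3, 11.6]
```

```bash
python3 -m inch '[-4,-2,2,0,-1, -10,-6,0,0,-1, -17,-10,5,0,-1, -17,-10,30,0,-1, 0,0,40,0,-1, 0,-30,40,0,-1, 0,-40,20,0,-1, 0,-40,0,0,-1, 0,-40,0,0,-1, 0,-40,0,0,-1, 0,-40,0,0,-1, 0,0,0,0,-1]'; python3 - <<'E'
from h import *
import cv2
p=np.load("box.npy")
a=cv2.imread("pics/scene0.png");b=cam("scene")["image"];t=cam("top")["image"]
cv2.imwrite("pics/s8.png",b);cv2.imwrite("pics/t8.png",t)
for nm,a_,b_,sl in(("scene",a,b,np.s_[205:245,230:320]),):
    A,B=[np.float64(cv2.cvtColor(v[sl],6)) for v in(a_,b_)];print(nm,cv2.phaseCorrelate(A,B,cv2.createHanningWindow(A.shape[::-1],cv2.CV_64F)))
# profile along box -x direction at table-agnostic height, across tab centre, in top view
for y in(.015,-.01):
  print("top y",y)
  for f in range(60,104,4):
    v=proj("top",w(p,(-f/1000,y,.075)))[0]; print(f,v.round(0),cv2.getRectSubPix(t,(1,1),tuple(map(float,v)))[0,0],end=" | ")
  print()
for ta in(.8,.5,.3,.15,0):
  print(ta,[tuple(int(c) for c in cv2.getRectSubPix(b,(1,1),tuple(map(float,proj("scene",w(p,tabpt(0,ta,r,.024,.013)))[0])))[0,0]) for r in(.01,.02,.03,.04,.045)])
g=cv2.cvtColor(b,6)
print("scene gray rows 178-218, cols 300-330"); 
for v in range(178,218,2): print(v,' '.join(f"{x:3d}" for x in g[v,298:332:2]))
E
```

```text
clock: 15.4
position: [0.3986, -0.0646, 0.1734]
tcp_rot: [0.5, 0.866, 0.0, 0.002]
wrist_force: [0.1, -0.0, 0.2]
finger_gap: 0.0005
grip_force: 0.0
scene ((-0.20439082190949165, 0.1345346900012494), 0.9843811992213767)
top y 0.015
60 [283. 234.] [126 144 153] | 64 [284. 236.] [120 140 146] | 68 [285. 238.] [76 85 87] | 72 [286. 239.] [ 95 102 105] | 76 [287. 241.] [ 99 108 111] | 80 [288. 242.] [ 93 103 108] | 84 [289. 244.] [ 52  75 105] | 88 [290. 246.] [ 37  69 112] | 92 [291. 247.] [ 37  69 113] | 96 [291. 249.] [ 38  70 113] | 100 [292. 250.] [ 35  68 111] | 
top y -0.01
60 [293. 229.] [118 134 143] | 64 [294. 230.] [113 131 141] | 68 [295. 232.] [72 81 84] | 72 [296. 233.] [ 90  97 101] | 76 [297. 235.] [ 96 103 107] | 80 [298. 237.] [ 99 108 112] | 84 [298. 238.] [116 133 143] | 88 [299. 240.] [123 144 161] | 92 [300. 241.] [ 99 120 140] | 96 [301. 243.] [ 75  98 125] | 100 [302. 245.] [ 58  85 120] | 
0.8 [(75, 95, 125), (89, 128, 183), (94, 131, 185), (89, 127, 181), (91, 127, 180)]
0.5 [(75, 96, 125), (91, 129, 182), (88, 126, 181), (86, 125, 181), (84, 123, 176)]
0.3 [(71, 
[... 1014 characters left out ...]
 142 114  68  94 139 141 141 144 145 145 141 140 139
200 137 132 138 140 141 113  71 110 139 142 144 142 141 142 143 141 137
202 138 132 165 165 175 105  72 111 139 139 140 140 140 136 136 137 134
204 134 114 144 216 235 100  86 121 137 136 137 139 139 139 137 136 137
206 126 116 111 104 105  75 103 131 138 138 137 138 139 138 138 139 140
208 117 125 127 120 104  84 106 140 140 138 136 135 133 135 136 139 142
210 108 129 130 129 131  91 114 138 138 135 132 130 131 134 136 135 133
212 125 131 129 113 114 102 131 132 131 130 136 139 143 149 152 149 149
214 130 134 131  96  82  88 120 196 215 217 219 226 228 217 214 228 231
216 129 131 126  82 112 117 172 229 236 203 155 154 152 120  89  91 119
```

```bash
python3 - <<'E'
from h import *
import cv2
p=np.load("box.npy");t=cv2.imread("pics/t8.png")
f=np.arange(64,100,1.)
acc=0
for y in(.005,.010,.015,.020,.024):
    P=[proj("top",w(p,(-v/1000,y,.05)))[0] for v in f]
    acc=acc+np.array([cv2.getRectSubPix(t,(1,1),tuple(map(float,q)))[0,0] for q in P],float)/5
print([(int(a),c.astype(int).tolist()) for a,c in zip(f,acc)])
for ta in(0,.05,.1,.2,.3):
    # apparent extent at reference height z=.05 along f
    best=max((lambda q:q[1])(proj("top",w(p,tabpt(0,ta,.0445,.015,o)))[0]) for o in(.015,.013))
    g=[proj("top",w(p,(-v/1000,.015,.05)))[0][1] for v in f]
    print(ta,"edge at f=",np.interp(best,g,f).round(1), "plate top f=",np.interp(proj("top",w(p,tabpt(0,ta,.008,.015,.013)))[0][1],g,f).round(1))
E
python3 -m inch '[0,0,0,0,-1]' | sed -n 2p
```

```text
[(64, [133, 154, 163]), (65, [125, 145, 154]), (66, [109, 126, 134]), (67, [92, 107, 113]), (68, [81, 92, 97]), (69, [75, 85, 89]), (70, [75, 83, 86]), (71, [79, 87, 89]), (72, [84, 92, 95]), (73, [89, 97, 100]), (74, [93, 101, 105]), (75, [97, 105, 109]), (76, [98, 106, 110]), (77, [99, 107, 111]), (78, [99, 107, 111]), (79, [98, 107, 111]), (80, [98, 106, 110]), (81, [97, 105, 110]), (82, [94, 104, 109]), (83, [90, 100, 108]), (84, [81, 94, 106]), (85, [71, 86, 105]), (86, [58, 79, 105]), (87, [49, 73, 107]), (88, [41, 70, 108]), (89, [39, 69, 110]), (90, [37, 69, 111]), (91, [36, 69, 112]), (92, [36, 68, 112]), (93, [36, 68, 112]), (94, [36, 69, 112]), (95, [36, 69, 111]), (96, [36, 69, 111]), (97, [36, 69, 111]), (98, [37, 69, 111]), (99, [37, 69, 112])]
0 edge at f= 84.6 plate top f= 84.5
0.05 edge at f= 86.8 plate top f= 84.9
0.1 edge at f= 89.0 plate top f= 85.3
0.2 edge at f= 93.3 plate top f= 86.0
0.3 edge at f= 97.4 plate top f= 86.6
position: [0.3978, -0.0581, 0.1727]
```

```bash
python3 -c "
from rig import ctrl
print(ctrl.finish_job())"
```

```text
the job is handed in; nothing more can be done
None
```

I handed the job in at about 15.5 s: the lid was pushed shut and pressed down, and the clip tab measures folded home (0.02 ± 0.04 rad). The hook being under the lip is inferred from that angle and the firm stop, not seen. One early miss pushed about 25 N on the tab's end, but the images show no box movement; I did not re-measure the surrounding items.

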